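# Set out a pinning place between the case and the pinning block

## Robot

A 6-joint arm with a two-finger parallel gripper is mounted at the origin on a cart in front of the work surface, level with it; the furniture and walls round the work are solid. World frame = base frame: x ahead of the robot, y to its left, z up, the work surface at z = 0. Lengths are in mm, angles in degrees, forces in N, time in s.
With the tool pointing down it reaches from about 350 to 850 mm from the base axis. Payload 8.1 kg.
Tool frame: the origin (TCP) lies midway between the tips of the shut fingers; the grasp point (between the pads) lies 19 mm behind it; z points along the fingers, y is the line along which they close (so a half turn about z gives the same grasp; the last joint's range is limited). The gripper opens to 85 mm and grips with 20 to 120 N. Pads are 22 mm wide; open, the fingers measure 114 mm over their backs; the gripper's body (76 mm by 85 mm) begins 54 mm behind the grasp point. The pads swing forward as they close: fully open they stand 13 mm farther back than shut.
Start: joints at [-76.169, 7.471, 85.268, -0, 87.261, -4.893], TCP at [192.629, -568.242, 231.292] pointing down, gripper open.
Joint ranges: [-169.43, 169.43], [-51.17, 129.36], [1.28, 143.12], [-76.62, 256.62], [0, 156.53], [-152.29, 152.29]. Speed limits (degrees/s): [136.94, 136.94, 159.86, 180, 180, 180].

## Interface

Orientations are given as [roll, pitch, yaw] about the fixed x, y, z axes, in that order (R = Rz(yaw) Ry(pitch) Rx(roll)).
In Python, from bench import sense, snapshot, order, finder gives the robot as it stands.
- The arm moves only by the tool send_rows, never from a script. Its argument "steps" is a list of rows, each a list of 2 entries, a list of its own where there are three numbers: the shift along the world's x, y, z in units of 30 mm (1.0 is 30 mm), then the turn, a rotation vector about the world's x, y, z in rad. In form: [[[dx, dy, dz], [wx, wy, wz]], ...]. A call has 1 to 10 rows; each row is the pose to reach, as a shift and turn from the pose commanded when the call began; what a row does not reach only later rows make up. A row lasts 1/8 s, in which the tool goes at most 62.5 mm and 10.7 degrees, less where a joint would pass 70% of its speed; a pose out of reach is approached as far as the arm can. A call with a gripper value outside its range is refused whole. "fingers" is the closure, from 0 (fully open) to 1 (shut), set as the call begins (left out, the last holds). The fingers move at their own pace and stop on an object; "squeeze" is the grip in N (left out, the last holds). Time passes only in rows, so rows that repeat a pose let the fingers close. It gives the time, the measured TCP pose, the force, the opening and the grip force at its end, in the units of the state.
- sense(): the state, without advancing time (a new reading comes with each control period).
- snapshot(name): name is "side" or "top" or "wrist"; returns a dict with "img" (384x512x3 uint8, red, green, blue), "K" (3x3 intrinsics, pixels), "pose" (4x4, takes a point from camera to world coordinates). Camera axes: x right, y up, looking along -z (the intrinsics and any distortion apply to the point x, -y, -z); pixel columns grow to the right and rows downward; lengths in mm; the calibration is good to about 2 mm. A picture is of the moment at which its call begins. There is no depth.
- order.hand_in(): hands the job in; it is judged then, once.
Trained networks look in the newest picture that a camera, given by its name, has taken for a name from the list of things; names that differ only in an ending like _2 or _b are one class to them, and where a whole thing is asked for, a point or a joint stands for the part that bears it (a point fixed in the world has none). Each returns a list of dicts, best first, with "confidence" (0 to 1); they miss things now and then, are a little off and sometimes report something else, mostly with a low value. They report only what shows in the picture. A call takes as long as a camera call. They do not tell look-alikes from the thing itself.
- finder.find_in(label, camera): "box" ([left, top, width, height] as shares, 0 to 1, of the picture: columns of its width, rows of its height, round what is visible of it).
- finder.trace(label, camera): "mask" (384x512 bool, what is visible of it) and "box" ([left, top, width, height] as shares, 0 to 1, of the picture: columns of its width, rows of its height, round what is visible of it).
- finder.pinpoint(label, camera): "at" ([column, row] as shares, 0 to 1, of the picture: columns of its width, rows of its height: a listed point, or the origin of a listed thing).
The state is a dict: "time": time; "joint_pos": joint angles; "qd": joint speeds; "joint_efforts": joint torques, N m; "tool_pos": TCP position; "tcp_rot": TCP orientation; "ft_force": force on the tool from outside, world axes, zero at the start; "wrist_torque": the same for the moment, N m; "finger_gap": finger opening in mm; "grip_force": force on a finger pad.
Only numpy, scipy, OpenCV 4.12 (cv2) and the standard library are available. Lean on these libraries where they do the work, as an engineer would, in place of code of your own. Each camera call takes 0.05 s, during which the arm holds its last target. There are 200 camera calls.

## Task

Set out the bench for pinning: put the loose pink cap on the middle of the cream case's lid, where it will not get lost, and lay the steel tweezers along the middle of the pinning block's highest step, parallel to the step. Stand the pot of pins on the bench midway between the case and the block, in line with their centres, and the red-lidded jar that stands by itself (not those in the crowd at the back) on the bench directly behind the pot (on the side away from you), with a gap of about 3 cm between jar and pot. Keep pot and jar upright and do not push the clear vial that stands by itself from its place.

Things in the scene. Friction and masses are not known exactly. Their poses are not given: they have to be found in the camera images.
- jar_mid (a point): centre (half-way up) of the loose specimen jar with the dark red lid, standing by itself on the open bench (the similar jars in the crowd at the very back are fixed): an upright clear jar with a white collar, 88 mm tall, body 40 mm and lid 44 mm across (the lid is the top 18 mm). It stands on the bench, so this point is 44 mm above the bench. z is up along the jar.
- pot_mid (a point): centre (half-way up) of the loose small white open pot full of insect pins: 46 mm across, 41 mm tall with the pins, of which the pot's own wall is the lower 34 mm. It stands on the bench, so this point is 20 mm above the bench. z is up along the pot.
- pink_cap_mid (a point): centre (half-way up) of the loose pink screw cap lying flat on the open bench: a round disc 31 mm across, 13 mm high, so this point is 6.5 mm above the bench. z is up.
- tweezers_mid (a point): centre of the loose silver steel tweezers lying flat on the bench: 101 mm long along x, 14 mm wide along y in the middle, 9 mm thick; this point is 4.5 mm above the surface they lie on. Both ends are equivalent for the job; take them by the middle across the width.
- case: closed cream-coloured plastic case with a flat lid, fixed to the bench: 67 mm (x) by 88 mm (y) by 26 mm high. Origin at the centre of its underside; x points away from the robot (within about 0.1 rad), z up. The pinning block always stands 300 to 312 mm from it (centre to centre), straight to its left (+y) or right (-y), that is, at x = 0 in the case's frame. (The scraps of clear and bluish film on the bench near it are only pictures: ignore them.)
- block: brown hardwood stepped pinning block, fixed to the bench: three steps that run the whole 112 mm length, along x. Origin at the centre of the 112 x 93 mm underside. Across y: the highest step is flat, 34 mm high, from y = -46 to y = -1 mm (its middle at y = -23.5 mm); the next is 24 mm high up to y = +34 mm; the lowest is 7 mm high up to y = +46 mm. The drilled holes are too small to matter.
- vial_mid (a point): centre (half-way up) of a loose clear vial with a white cap, 34 mm across, 60 mm tall, standing on the open bench. Not part of the job: leave it where it is.
Things that resemble listed ones, but are neither listed nor needed, are in the scene too. What is shaped like the part that bears pot_mid but blue or purple is not meant. What is shaped like the part that bears pink_cap_mid but yellow is not meant.

How it is judged (in metres and radians):
At the end, for the whole second after the job is handed in: Upright and at rest: cap on the lid (15 mm each way); tweezers on the top step (15 mm along, 12 mm across, 0.2 rad); pot midway (14 mm) and in line (18 mm) with case and block; jar behind the pot, centres 60-94 mm apart, under 190 mm from case and block (x of pink_cap_mid in the frame of case between -0.015 and 0.015 m and y of pink_cap_mid in the frame of case between -0.015 and 0.015 m and height (world z) of pink_cap_mid between 0.028 and 0.037 m and angle between each of pink_cap_mid, tweezers_mid, pot_mid, jar_mid's own z axis and vertical below 0.12 rad and x of tweezers_mid in the frame of block between -0.015 and 0.015 m and y of tweezers_mid in the frame of block between -0.0355 and -0.0115 m and height (world z) of tweezers_mid between 0.034 and 0.043 m and angle between the x axis of tweezers_mid and the x axis of block, either way round below 0.2 rad and x of pot_mid in the frame of case between -0.018 and 0.018 m and horizontal distance between pot_mid and case below 0.17 m and horizontal distance between pot_mid and block below 0.17 m and height (world z) of pot_mid between 0.015 and 0.026 m and horizontal distance between jar_mid and pot_mid between 0.06 and 0.094 m and x of jar_mid in the frame of case above 0.045 m and horizontal distance between jar_mid and case below 0.19 m and horizontal distance between jar_mid and block below 0.19 m and height (world z) of jar_mid between 0.039 and 0.049 m and linear speed of each of pink_cap, tweezers, pot, jar below 0.02 m/s); the robot touches nothing.
It fails at once if the clear vial is pushed more than 30 mm from its place (distance of vial_mid from where it was at the start of the episode above 0.03 m).
It also fails if it takes over 99 s, if anything falls off the work surface, if the arm or the gripper's body presses on something with over 40 N, if the wrist force passes 120 N, or if a joint passes its speed limit or range.

## Working session

There is one attempt and no reset: what is moved stays moved. The work goes in short steps, Python scripts to look and compute and a tool call to move; the robot and the scene stay as the last step left them, time stands still between calls to the robot, and variables do not carry over. Pictures are saved under pics/ and viewed, at most 14 in all, crops included, and the job is handed in when it is done.

Besides the shell and the picture viewer there is one more tool, called after "Call:" by a JSON object that holds its "name" and its "arguments". send_rows: Moves the arm, as the interface text tells. Its arguments: {"type":"object","properties":{"steps":{"type":"array"},"fingers":{"type":"number"},"squeeze":{"type":"number"}},"required":["steps"]}

```bash
mkdir -p pics; ls
cat > h.py <<'E'
import numpy as np, cv2
from bench import sense, snapshot, order, finder
def ray(s,u,v):
    K=np.array(s["K"]);T=np.array(s["pose"])
    d=np.linalg.inv(K)@[u,v,1]; d=np.array([d[0],-d[1],-d[2]])
    return T[:3,3],T[:3,:3]@d
def onz(s,u,v,z):
    o,d=ray(s,u,v); return o+d*(z-o[2])/d[2]
def proj(s,p):
    T=np.array(s["pose"]);q=T[:3,:3].T@(np.array(p)-T[:3,3]);q=np.array(s["K"])@[q[0],-q[1],-q[2]];return q[:2]/q[2]
def save(s,n,box=None,f=1):
    im=s["img"]
    if box: x,y,w,h=box; im=im[y:y+h,x:x+w]
    cv2.imwrite("pics/"+n+".png",cv2.resize(im,None,fx=f,fy=f,interpolation=cv2.INTER_CUBIC)[:,:,::-1])
Z=dict(jar_mid=44,pot_mid=20,pink_cap_mid=6.5,tweezers_mid=4.5,case=0,block=0,vial_mid=30)
E
python3 - <<'E'
from h import *
for c in ("top","side"):
    s=snapshot(c);save(s,c+"0",f=1.5)
    print(c,[k for k in s], np.round(s["pose"],2).tolist())
    for n in Z:
        for r in finder.pinpoint(n,c)[:4]:
            u,v=r["at"][0]*512,r["at"][1]*384
            print(n,round(r["confidence"],2),round(u),round(v),onz(s,u,v,Z[n]).round(0)[:2])
E
```

```text
pics
top ['img', 'K', 'pose'] [[-0.05, 0.97, -0.24, 330.39], [-1.0, -0.05, 0.01, -27.96], [-0.0, 0.24, 0.97, 1052.72], [0.0, 0.0, 0.0, 1.0]]
jar_mid 0.66 381 171 [ 625. -318.]
pot_mid 0.83 340 192 [ 586. -223.]
pot_mid 0.76 186 183 [627. 133.]
pot_mid 0.61 138 187 [625. 246.]
pink_cap_mid 0.71 300 166 [ 660. -137.]
pink_cap_mid 0.51 262 179 [631. -43.]
tweezers_mid 0.64 188 244 [486. 134.]
case 0.6 376 242 [ 468. -298.]
block 0.95 245 245 [479.   3.]
vial_mid 0.47 220 180 [629.  53.]
side ['img', 'K', 'pose'] [[-1.0, -0.0, 0.02, 582.84], [0.02, -0.63, 0.77, 904.27], [0.01, 0.78, 0.63, 857.39], [0.0, 0.0, 0.0, 1.0]]
jar_mid 0.62 227 148 [ 635. -315.]
pot_mid 0.75 243 174 [ 588. -220.]
pot_mid 0.67 221 307 [633. 251.]
pot_mid 0.45 228 262 [623. 121.]
pink_cap_mid 0.53 217 195 [ 658. -139.]
pink_cap_mid 0.45 225 215 [634. -56.]
tweezers_mid 0.49 286 268 [488. 128.]
case 0.58 285 160 [ 459. -316.]
case 0.3 223 238 [638.  23.]
block 0.87 288 233 [474.   6.]
vial_mid 0.59 221 238 [640.  53.]
```

View pics/top0.png

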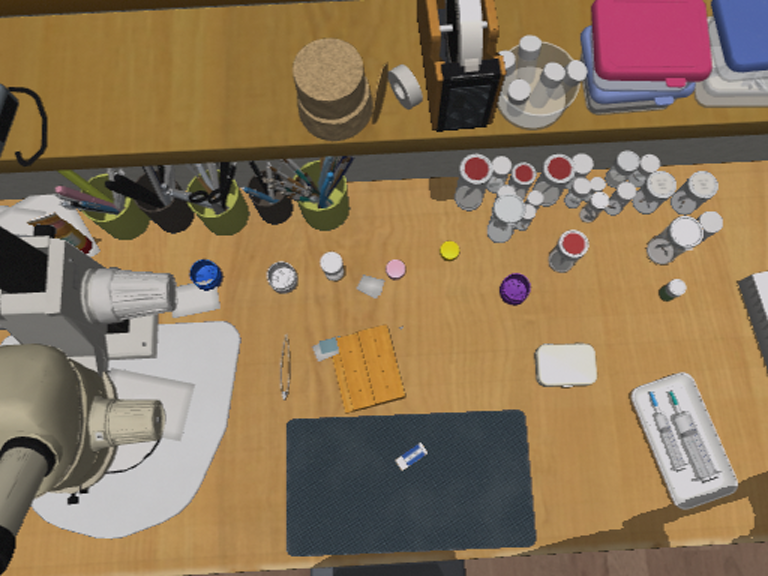

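View pics/side0.png

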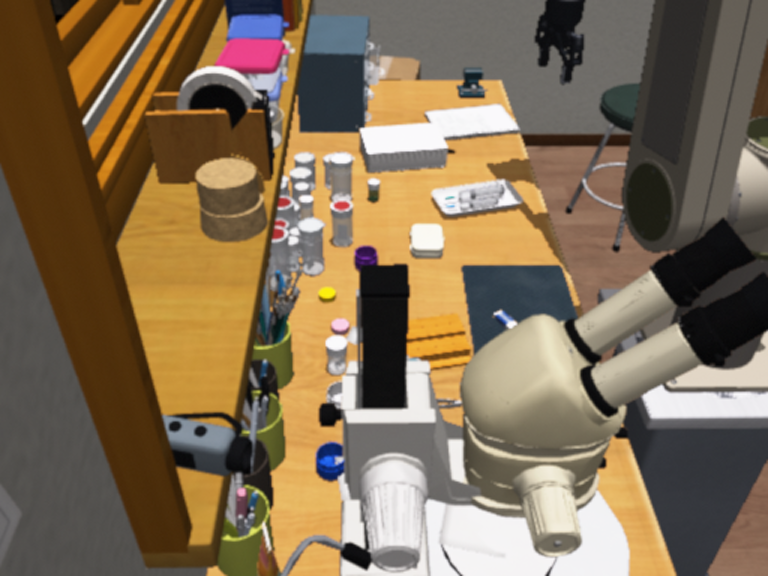

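Top view (1.5x px):
- Pot: white (282,277) fits. Blue (206,273) and purple (515,289) are look-alikes.
- Cap: pink (396,269) fits, yellow (449,250) does not.
- Jar: red lid standing alone at (572,250). The crowd is at the top of the picture.
- Vial alone (332,265), tweezers (286,367), case (566,365), block (368,367).

Next I'll check an enlarged crop and the block's and tweezers' directions.

Run:
```python
from h import *
s=snapshot("top");save(s,"crop1",(175,150,125,140),4)
im=s["img"][140:270,330:430];save(s,"crop2",(320,140,120,130),4)
a=cv2.imread("pics/crop1.png");b=cv2.imread("pics/crop2.png")
h=560;b=cv2.copyMakeBorder(b,0,40,0,0,cv2.BORDER_CONSTANT);cv2.imwrite("pics/crop.png",cv2.resize(np.hstack([a,b]),None,fx=.8,fy=.8))
for n in ("case","block","tweezers_mid"):
    r=finder.trace(n,"top")[0];c,_=cv2.findContours(r["mask"].astype(np.uint8),0,1)
    R=cv2.minAreaRect(max(c,key=cv2.contourArea));P=cv2.boxPoints(R);z=dict(case=26,block=30,tweezers_mid=5)[n]
    W=np.array([onz(s,*p,z)[:2] for p in P]);print(n,W.round(0).tolist(),W.mean(0).round(1),np.degrees(np.arctan2(*(np.diff(np.vstack([W,W[:1]]),axis=0)[:,::-1].T))).round(1))
t=sense();print(t["tool_pos"],t["tcp_rot"],t["time"],t["finger_gap"])
```

```text
case [[497.0, -250.0], [492.0, -343.0], [429.0, -335.0], [434.0, -243.0]] [ 462.6 -292.6] [-93.2 172.8  86.8  -6. ]
block [[522.0, 64.0], [540.0, -30.0], [424.0, -52.0], [407.0, 40.0]] [473.3   5.5] [ -78.9 -169.3  100.8   12. ]
tweezers_mid [[452.0, 137.0], [452.0, 125.0], [438.0, 126.0], [439.0, 137.0]] [445.4 131.2] [-93.2 179.   86.8  -0.9]
[ 192.64062413 -568.24066994  231.30311318] [1.79999323e+02 4.45559837e-04 1.87254517e+01] 1.0 85.69854539164312
```

View pics/crop.png

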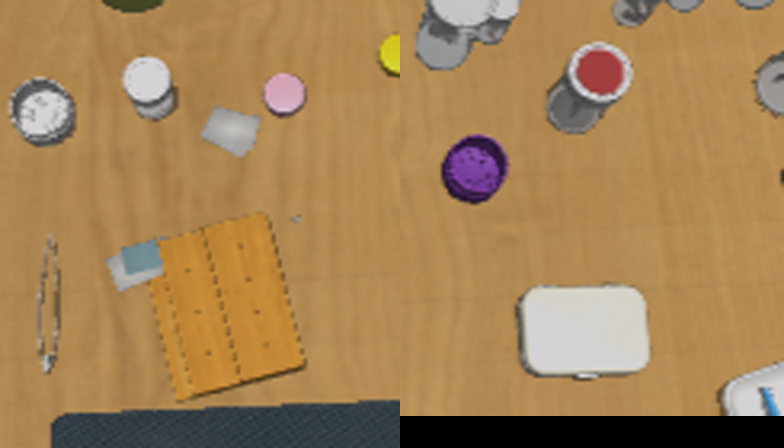

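The crop confirms the pink cap, the lone red-lidded jar and the white pot. The block's narrow low step is on the left (+y), so its frame x points roughly away from the robot at yaw ≈ +11.5°, and its highest step is on the right, centred near (480,-18). I'll start with the jar and stop a little in front of it.

Call:
{"name": "send_rows", "arguments": {"steps": [[[13,8.4,-0.5],[0,0,-0.327]],[[13,8.4,-0.5],[0,0,-0.327]],[[13,8.4,-0.5],[0,0,-0.327]],[[13,8.4,-0.5],[0,0,-0.327]],[[13,8.4,-0.5],[0,0,-0.327]],[[13,8.4,-0.5],[0,0,-0.327]],[[13,8.4,-0.5],[0,0,-0.327]],[[13,8.4,-0.5],[0,0,-0.327]],[[13,8.4,-0.5],[0,0,-0.327]],[[13,8.4,-0.5],[0,0,-0.327]]], "fingers": 0, "squeeze": 40}}

```text
time: 2.25
tool_pos: [582.1, -316.7, 216.1]
tcp_rot: [180.0, 0.0, -0.0]
ft_force: [0.3, -0.9, 0.7]
finger_gap: 85.7
grip_force: 0.0
```

```bash
cat > look.py <<'E'
import sys
from h import *
s=snapshot("wrist")
if sys.argv[1]!="-": save(s,sys.argv[1],f=1.3)
t=sense();print(np.round(t["tool_pos"],1),np.round(t["tcp_rot"],1),t["time"],"cam",np.round(np.array(s["pose"])[:3,3],0),np.round(t["joint_pos"],0))
for a in sys.argv[2:]:
    n,*z=a.split(":");z=float(z[0]) if z else Z[n]
    for r in finder.pinpoint(n,"wrist")[:3]:
        u,v=r["at"][0]*512,r["at"][1]*384
        print(n,round(r["confidence"],2),round(u),round(v),onz(s,u,v,z).round(1)[:2])
E
python3 look.py w1 jar_mid case pot_mid
```

```text
[ 581.8 -317.1  216.3] [ 1.8e+02  0.0e+00 -1.0e-01] 2.3 cam [ 654. -317.  359.] [-33.  18.  75.  -0.  87.  57.]
case 0.96 243 263 [ 461.4 -294.4]
pot_mid 0.7 177 166 [ 584.7 -228.1]
```

View pics/w1.png

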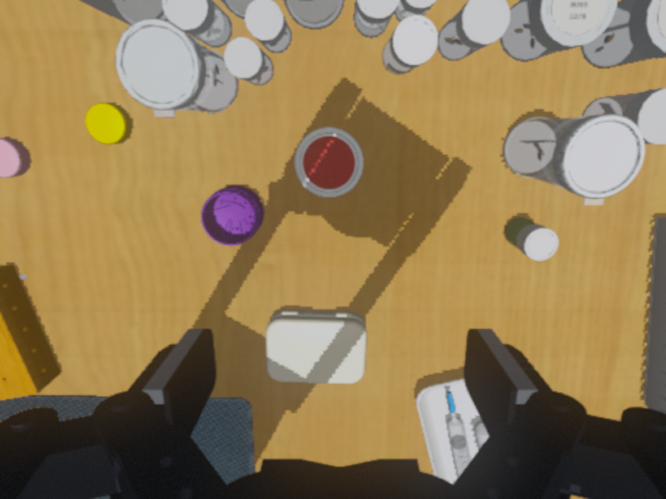

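Wrist view (1.3x px): the red-lidded jar is nearly straight below the camera at (330,162), and the case lid centre is at about (316,348).

Run:
```python
from h import *
s=snapshot("wrist")
print(onz(s,330/1.3,162/1.3,88))
for n,z in (("case",26),):
    m=finder.trace(n,"wrist")[0]["mask"];c,_=cv2.findContours(m.astype(np.uint8),0,1)
    P=cv2.boxPoints(cv2.minAreaRect(max(c,key=cv2.contourArea)));W=np.array([onz(s,*p,z)[:2] for p in P]);print(W.round(1).tolist(),W.mean(0))
hsv=cv2.cvtColor(s["img"],cv2.COLOR_RGB2HSV);m=((hsv[...,0]<8)|(hsv[...,0]>170))&(hsv[...,1]>120);m[:, :200]=0;m[:,300:]=0;m[200:]=0
v,u=np.nonzero(m);print(len(u),onz(s,(u.min()+u.max())/2,(v.min()+v.max())/2,88))
```

```text
[ 632.77003976 -311.35943427   88.        ]
[[434.5, -250.1], [506.6, -253.9], [506.4, -338.9], [434.3, -339.9]] [ 470.44666666 -295.71423374]
1185 [ 633.26353041 -309.46321985   88.        ]
```

Call:
{"name": "send_rows", "arguments": {"steps": [[[1.68,0.19,0],[0,0,0]],[[1.68,0.19,0],[0,0,0]],[[1.68,0.19,-2],[0,0,0]],[[1.68,0.19,-4],[0,0,0]],[[1.68,0.19,-5],[0,0,0]],[[1.68,0.19,-5.8],[0,0,0]],[[1.68,0.19,-6.2],[0,0,0]],[[1.68,0.19,-6.2],[0,0,0]]]}}

```text
time: 3.55
tool_pos: [633.0, -310.7, 30.4]
tcp_rot: [-180.0, 0.0, -0.0]
ft_force: [0.1, 0.7, 0.9]
finger_gap: 85.4
grip_force: 0.0
```

Call:
{"name": "send_rows", "arguments": {"steps": [[[0,0,0],[0,0,0]],[[0,0,0],[0,0,0]],[[0,0,0],[0,0,0]],[[0,0,0],[0,0,0]],[[0,0,0],[0,0,0]],[[0,0,0],[0,0,0]],[[0,0,0],[0,0,0]]], "fingers": 1, "squeeze": 40}}

```text
time: 4.42
tool_pos: [633.9, -311.1, 31.9]
tcp_rot: [179.9, -0.1, -0.0]
ft_force: [-0.7, -0.2, 7.0]
finger_gap: 39.3
grip_force: 43.7
```

Call:
{"name": "send_rows", "arguments": {"steps": [[[0,0,0.7],[0,0,0]],[[0,0,1.8],[0,0,0]],[[-0.7,1,2.5],[0,0,0]],[[-1.4,2.4,2.5],[0,0,0]],[[-2.1,3.8,2.5],[0,0,0]],[[-2.7,5.1,2.5],[0,0,0]],[[-2.83,5.55,2],[0,0,0]],[[-2.83,5.55,1],[0,0,0]],[[-2.83,5.55,0.3],[0,0,0]],[[-2.83,5.55,0.1],[0,0,0]]]}}

```text
time: 5.68
tool_pos: [547.2, -144.0, 31.8]
tcp_rot: [-180.0, 0.1, -0.0]
ft_force: [-1.6, 3.1, 17.0]
finger_gap: 39.7
grip_force: 44.0
```

Call:
{"name": "send_rows", "arguments": {"steps": [[[0,0,-0.05],[0,0,0]],[[0,0,-0.1],[0,0,0]],[[0,0,-0.1],[0,0,0]]]}}

```text
time: 6.05
tool_pos: [549.0, -144.6, 31.8]
tcp_rot: [180.0, -0.1, -0.0]
ft_force: [-2.3, 0.5, 4.9]
finger_gap: 39.4
grip_force: 44.0
```

Call:
{"name": "send_rows", "arguments": {"steps": [[[0,0,0],[0,0,0]],[[0,0,0],[0,0,0]],[[0,0,0],[0,0,0]],[[0,0,0],[0,0,0]],[[0,0,1],[0,0,0]],[[0,0,3],[0,0,0]],[[0,0,5.5],[0,0,0]]], "fingers": 0}}

```text
time: 6.92
tool_pos: [547.4, -143.8, 183.6]
tcp_rot: [-180.0, 0.1, -0.0]
ft_force: [1.6, -0.8, 0.4]
finger_gap: 85.3
grip_force: 0.0
```

Call:
{"name": "send_rows", "arguments": {"steps": [[[1.4,0.3,0.5],[0,0,0]],[[1.4,0.3,0.5],[0,0,0]],[[1.4,0.3,0.5],[0,0,0]]]}}

```text
time: 7.3
tool_pos: [589.4, -134.9, 196.7]
tcp_rot: [-180.0, 0.1, 0.0]
ft_force: [0.7, 0.0, -0.6]
finger_gap: 85.4
grip_force: 0.0
```

```bash
python3 look.py w2 pink_cap_mid jar_mid:44 block vial_mid
```

```text
[ 589.  -134.9  196.3] [-1.8e+02  1.0e-01 -0.0e+00] 7.35 cam [ 662. -135.  339.] [-18.   9.  87.  -0.  84.  72.]
pink_cap_mid 0.82 261 100 [ 658.2 -134.3]
pink_cap_mid 0.71 172 128 [631.4 -46.1]
jar_mid 0.93 268 222 [ 546.6 -140.9]
block 0.86 142 268 [472.4   3.7]
block 0.72 28 255 [488.7 132.2]
vial_mid 0.59 59 126 [635.6  52.5]
```

View pics/w2.png

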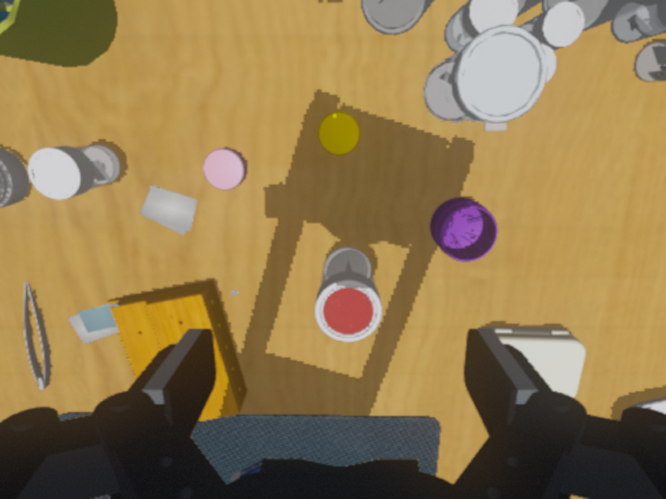

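Wrist view (1.3x): the pink cap is at (224,168), i.e. world (631,-46), and the yellow one at (340,133) is not meant. The jar stands upright at (547,-141). Taking the cap.

Call:
{"name": "send_rows", "arguments": {"steps": [[[0.7,1.5,0],[0,0,0]],[[1.41,2.97,-1],[0,0,0]],[[1.41,2.97,-2.5],[0,0,0]],[[1.41,2.97,-4.3],[0,0,0]],[[1.41,2.97,-5.5],[0,0,0]],[[1.41,2.97,-6.2],[0,0,0]],[[1.41,2.97,-6.45],[0,0,0]],[[1.41,2.97,-6.45],[0,0,0]],[[1.41,2.97,-6.45],[0,0,0]]]}}

```text
time: 8.68
tool_pos: [634.0, -46.2, 6.3]
tcp_rot: [180.0, -0.2, -0.0]
ft_force: [-0.4, -0.1, 0.1]
finger_gap: 85.5
grip_force: 0.0
```

Call:
{"name": "send_rows", "arguments": {"steps": [[[0,0,0],[0,0,0]],[[0,0,0],[0,0,0]],[[0,0,0],[0,0,0]],[[0,0,0],[0,0,0]],[[0,0,0],[0,0,0]],[[0,0,0],[0,0,0]],[[0,0,0],[0,0,0]],[[0,0,0],[0,0,0]]], "fingers": 1, "squeeze": 30}}

```text
time: 9.68
tool_pos: [632.7, -45.9, 4.7]
tcp_rot: [180.0, -0.0, -0.0]
ft_force: [-1.9, 0.3, 5.8]
finger_gap: 28.3
grip_force: 29.9
```

Call:
{"name": "send_rows", "arguments": {"steps": [[[0,0,1],[0,0,0]],[[0,0,2.5],[0,0,0]],[[0,0,4],[0,0,0]],[[-1,-1.5,4.2],[0,0,0]],[[-2,-3,4.2],[0,0,0]],[[-3.1,-4.7,4.2],[0,0,0]],[[-4.2,-6.4,4.2],[0,0,0]],[[-5.1,-7.8,4.2],[0,0,0]],[[-5.4,-8.3,4.2],[0,0,0]],[[-5.4,-8.3,4.2],[0,0,0]]]}}

```text
time: 10.92
tool_pos: [470.0, -295.5, 130.0]
tcp_rot: [-180.0, 0.0, -0.1]
ft_force: [0.3, -0.1, -0.2]
finger_gap: 28.1
grip_force: 29.8
```

Run:
```python
from h import *
s=snapshot("wrist");t=sense();print(t["tool_pos"],t["finger_gap"])
save(s,"w3",(100,180,312,204),2.2)
p=t["tool_pos"];print(proj(s,[p[0],p[1],p[2]]),proj(s,[p[0],p[1],26]),proj(s,[470,-296,26]))
hsv=cv2.cvtColor(s["img"],cv2.COLOR_RGB2HSV);m=(hsv[...,0]>160)&(hsv[...,1]>30)&(hsv[...,1]<150)&(hsv[...,2]>120)
n,l,st,ce=cv2.connectedComponentsWithStats(m.astype(np.uint8))
for i in range(1,n):
    if st[i,4]>80: print(st[i],ce[i],onz(s,*ce[i],p[2]+12))
```

```text
[ 470.56820543 -294.58013583  129.99873029] 27.851783773794438
[259.5828684  253.21469665] [260.2592018  192.74833604] [262.07359277 193.43977892]
[ 231  235   61   59 2924] [261.29480164 264.10875513] [ 471.26001493 -295.4040542   141.99873029]
```

View pics/w3.png

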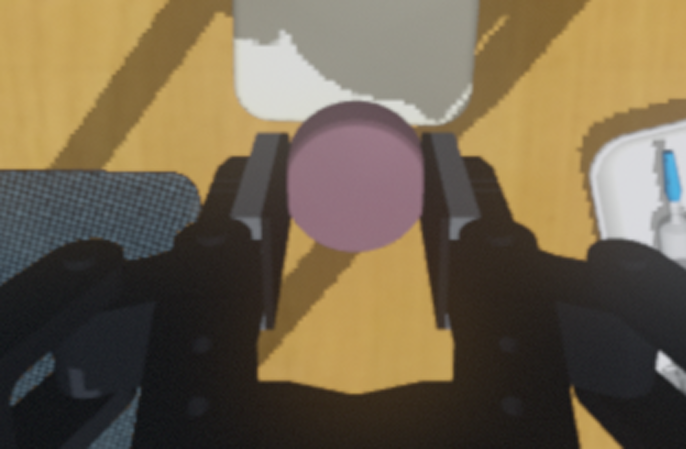

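The cap is held level and centred between the pads at crop (356,180), above the case. Lowering it.

Call:
{"name": "send_rows", "arguments": {"steps": [[[0,0,-1],[0,0,0]],[[0,0,-2.2],[0,0,0]],[[0,0,-2.9],[0,0,0]],[[0,0,-3.15],[0,0,0]],[[0,0,-3.3],[0,0,0]],[[0,0,-3.3],[0,0,0]]]}}

```text
time: 11.72
tool_pos: [471.1, -294.9, 32.0]
tcp_rot: [180.0, -0.0, 0.0]
ft_force: [0.7, 0.3, 0.0]
finger_gap: 28.2
grip_force: 29.8
```

Call:
{"name": "send_rows", "arguments": {"steps": [[[0,0,0],[0,0,0]],[[0,0,0],[0,0,0]],[[0,0,0],[0,0,0]],[[0,0,0.5],[0,0,0]],[[0,0,2],[0,0,0]],[[0,0,4],[0,0,0]],[[0,0,5.5],[0,0,0]]], "fingers": 0}}

```text
time: 12.6
tool_pos: [471.0, -295.4, 200.5]
tcp_rot: [179.9, -0.2, -0.0]
ft_force: [1.0, 0.3, 0.1]
finger_gap: 85.6
grip_force: 0.0
```

Call:
{"name": "send_rows", "arguments": {"steps": [[[-1.3,13.9,0],[0,0,0]],[[-1.3,13.9,0],[0,0,0]],[[-1.3,13.9,0],[0,0,0]],[[-1.3,13.9,0],[0,0,0]],[[-1.3,13.9,0],[0,0,0]],[[-1.3,13.9,0],[0,0,0]],[[-1.3,13.9,0],[0,0,0]],[[-1.3,13.9,0],[0,0,0]],[[-1.3,13.9,0],[0,0,0]],[[-1.3,13.9,0],[0,0,0]]]}}

```text
time: 13.85
tool_pos: [431.7, 121.0, 196.6]
tcp_rot: [180.0, -0.0, -0.1]
ft_force: [-1.0, -0.5, 0.1]
finger_gap: 85.5
grip_force: 0.0
```

```bash
python3 look.py w4 tweezers_mid block pot_mid vial_mid
python3 - <<'E'
from h import *
s=snapshot("top")
for n,z in (("pink_cap_mid",32.5),("case",13),("jar_mid",44)):
    for r in finder.pinpoint(n,"top")[:3]: print(n,round(r["confidence"],2),onz(s,r["at"][0]*512,r["at"][1]*384,z).round(1))
E
```

```text
[431.7 120.9 196.5] [ 1.8e+02 -0.0e+00 -1.0e-01] 13.9 cam [504. 121. 339.] [  9. -16. 111.  -0.  85.  99.]
tweezers_mid 0.86 253 114 [487.8 129.1]
block 0.95 376 129 [473.2   4.6]
pink_cap_mid 0.66 [ 472.  -293.6   32.5]
pink_cap_mid 0.47 [ 657.6 -133.7   32.5]
case 0.64 [ 458.5 -296.6   13. ]
case 0.46 [626.  139.8  13. ]
jar_mid 0.87 [ 543.6 -144.    44. ]
```

View pics/w4.png

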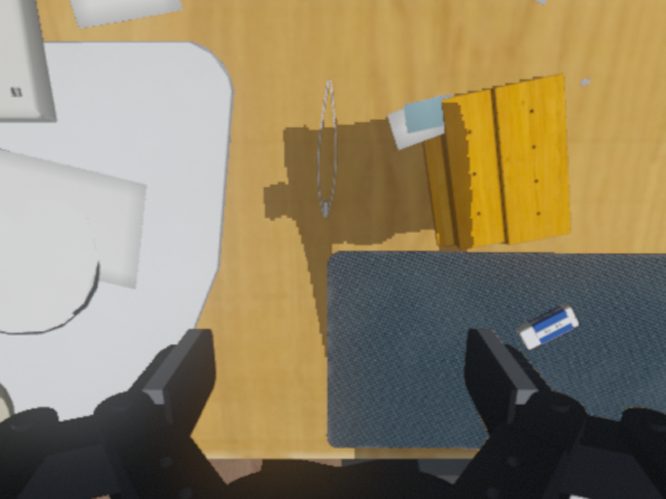

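Wrist view (1.3x): the tweezers run from (330,82) to (325,215). The block's top step has corners at about (494,90), (563,75), (571,234) and (507,243).

Run:
```python
from h import *
s=snapshot("wrist")
f=lambda p,z:onz(s,p[0]/1.3,p[1]/1.3,z)[:2]
a,b=f((330,82),4.5),f((325,215),4.5);print("tw",a,b,(a+b)/2,np.linalg.norm(a-b),np.degrees(np.arctan2(*(a-b)[::-1])))
C=[f(p,34) for p in ((494,90),(563,75),(571,234),(507,243))];print(np.round(C,1).tolist(),np.mean(C,0))
for i,j in ((0,3),(1,2)):
    d=C[i]-C[j];print(np.linalg.norm(d),np.degrees(np.arctan2(d[1],d[0])))
```

```text
tw [534.69410473 128.86266724] [436.08781398 133.60328345] [485.39095936 131.23297534] 98.72018039581435 -2.7524443303205084
[[526.8, 18.6], [536.1, -26.2], [427.6, -48.3], [420.8, -2.0]] [477.82739935 -14.47262459]
107.99506697880508 10.997053793988572
110.68738508656511 11.560823843645164
```

Call:
{"name": "send_rows", "arguments": {"steps": [[[1,0.33,0],[0,0,-0.048]],[[1.81,0.33,-1.5],[0,0,-0.048]],[[1.81,0.33,-3],[0,0,-0.048]],[[1.81,0.33,-4.6],[0,0,-0.048]],[[1.81,0.33,-5.6],[0,0,-0.048]],[[1.81,0.33,-6.25],[0,0,-0.048]],[[1.81,0.33,-6.46],[0,0,-0.048]],[[1.81,0.33,-6.46],[0,0,-0.048]],[[1.81,0.33,-6.46],[0,0,-0.048]]], "fingers": 0.5}}

```text
time: 15.48
tool_pos: [486.8, 132.1, 3.7]
tcp_rot: [-180.0, -0.1, -2.8]
ft_force: [-0.2, 0.4, 0.3]
finger_gap: 43.0
grip_force: 0.0
```

Call:
{"name": "send_rows", "arguments": {"steps": [[[0,0,0],[0,0,0]],[[0,0,0],[0,0,0]],[[0,0,0],[0,0,0]],[[0,0,0],[0,0,0]],[[0,0,0],[0,0,0]],[[0,0,0],[0,0,0]]], "fingers": 1, "squeeze": 30}}

```text
time: 16.23
tool_pos: [486.4, 132.1, 3.3]
tcp_rot: [-180.0, -0.1, -2.8]
ft_force: [-1.4, -0.5, 5.9]
finger_gap: 12.6
grip_force: 30.6
```

Call:
{"name": "send_rows", "arguments": {"steps": [[[0,0,0.8],[0,0,0]],[[0,0,2.2],[0,0,0]],[[0,-0.8,3.3],[0,0,0.06]],[[-0.1,-2,3.5],[0,0,0.12]],[[-0.2,-3.4,3.5],[0,0,0.2]],[[-0.25,-4.6,3.5],[0,0,0.245]],[[-0.25,-4.94,3.5],[0,0,0.245]],[[-0.25,-4.94,3.5],[0,0,0.245]]]}}

```text
time: 17.23
tool_pos: [478.2, -16.4, 107.4]
tcp_rot: [-180.0, -0.0, 11.1]
ft_force: [1.1, 0.4, -0.0]
finger_gap: 12.4
grip_force: 29.9
```

Run:
```python
from h import *
s=snapshot("wrist");t=sense();p=t["tool_pos"];print(p,t["tcp_rot"],t["finger_gap"])
save(s,"w5",(100,120,330,264),2)
print(proj(s,p),proj(s,[478.5,-16.5,34]))
```

```text
[478.18844122 -15.76765039 107.38182935] [-1.79969510e+02  5.84355449e-03  1.12075690e+01] 12.459020147273824
[260.86738204 254.20279069] [262.11391065 205.55676735]
```

View pics/w5.png

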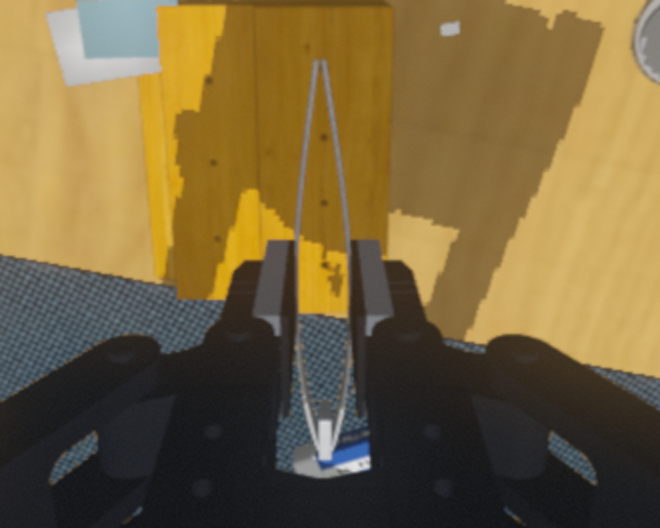

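The tweezers are parallel to the step, centred over its line of holes (crop column ~323). Lowering and releasing.

Call:
{"name": "send_rows", "arguments": {"steps": [[[0,0,-0.8],[0,0,0]],[[0,0,-1.6],[0,0,0]],[[0,0,-2.1],[0,0,0]],[[0,0,-2.3],[0,0,0]],[[0,0,-2.34],[0,0,0]],[[0,0,-2.34],[0,0,0]]]}}

```text
time: 18.02
tool_pos: [478.9, -16.2, 38.0]
tcp_rot: [180.0, -0.1, 11.3]
ft_force: [-0.0, 0.3, 0.8]
finger_gap: 13.0
grip_force: 29.9
```

Call:
{"name": "send_rows", "arguments": {"steps": [[[0,0,0],[0,0,0]],[[0,0,0],[0,0,0]],[[0,0,0],[0,0,0]],[[0,0,0.6],[0,0,0]],[[0,0,2.2],[0,0,0]],[[0,0,4],[0,0,0]],[[0,0,5],[0,0,0]],[[0,0,5],[0,0,0]]], "fingers": 0.4}}

```text
time: 19.02
tool_pos: [480.3, -16.6, 190.8]
tcp_rot: [179.9, -0.3, 11.3]
ft_force: [-0.3, -0.9, -0.2]
finger_gap: 51.5
grip_force: 0.0
```

Call:
{"name": "send_rows", "arguments": {"steps": [[[2.7,4,0.5],[0,0,-0.197]],[[2.7,4,0.5],[0,0,-0.197]],[[2.7,4,0.5],[0,0,-0.197]],[[2.7,4,0.5],[0,0,-0.197]],[[2.7,4,0.5],[0,0,-0.197]],[[2.7,4,0.5],[0,0,-0.197]]], "fingers": 0}}

```text
time: 19.77
tool_pos: [558.6, 102.8, 201.7]
tcp_rot: [180.0, 0.1, -0.1]
ft_force: [-0.3, -0.5, -0.5]
finger_gap: 85.3
grip_force: 0.0
```

```bash
python3 look.py w6 pot_mid vial_mid tweezers_mid:38.5 block
```

```text
[558.8 102.8 202. ] [ 1.8e+02  0.0e+00 -1.0e-01] 19.825 cam [631. 103. 344.] [ 5.  3. 93. -0. 84. 95.]
pot_mid 0.7 104 93 [634.5 251.1]
pot_mid 0.65 231 105 [623.7 131.3]
vial_mid 0.58 318 91 [636.3  50.9]
tweezers_mid 0.5 377 249 [482.  -15.3]
block 0.8 347 243 [470.8   5.1]
```

View pics/w6.png

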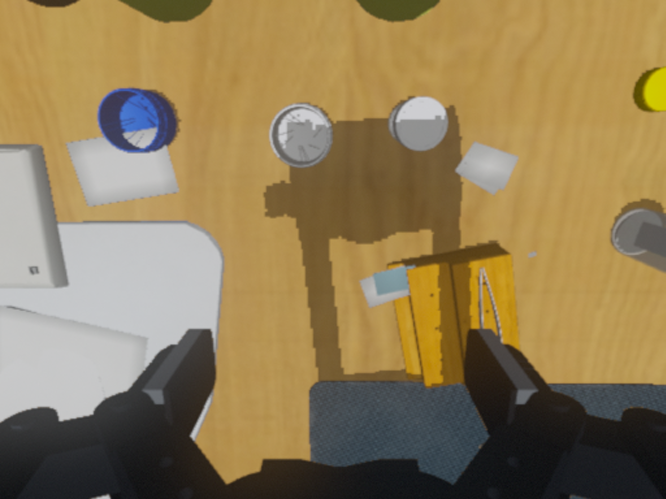

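The white pot is at (300,135) px, i.e. world (624,131), and the vial is untouched at (418,124). The tweezers lie on the top step. I'll take the pot with the jaws turned so they close along x, clear of the vial.

Call:
{"name": "send_rows", "arguments": {"steps": [[[2.18,0.95,0],[0,0,0.19]],[[2.18,0.95,0],[0,0,0.37]],[[2.18,0.95,0],[0,0,0.55]],[[2.18,0.95,0],[0,0,0.73]],[[2.18,0.95,0],[0,0,0.91]],[[2.18,0.95,0],[0,0,1.09]],[[2.18,0.95,0],[0,0,1.27]],[[2.18,0.95,0],[0,0,1.45]],[[2.18,0.95,0],[0,0,1.571]],[[2.18,0.95,0],[0,0,1.571]]]}}

```text
time: 21.28
tool_pos: [624.6, 132.1, 202.3]
tcp_rot: [180.0, 0.0, 89.9]
ft_force: [-0.3, -0.7, 0.1]
finger_gap: 85.5
grip_force: 0.0
```

Call:
{"name": "send_rows", "arguments": {"steps": [[[0,0,-1],[0,0,0]],[[0,0,-2.5],[0,0,0]],[[0,0,-4],[0,0,0]],[[0,0,-5.2],[0,0,0]],[[0,0,-6],[0,0,0]],[[0,0,-6.3],[0,0,0]],[[0,0,-6.3],[0,0,0]],[[0,0,-6.3],[0,0,0]]]}}

```text
time: 22.28
tool_pos: [625.9, 132.4, 15.0]
tcp_rot: [179.9, -0.0, 90.0]
ft_force: [0.2, 0.4, 0.2]
finger_gap: 85.6
grip_force: 0.0
```

Call:
{"name": "send_rows", "arguments": {"steps": [[[0,0,0],[0,0,0]],[[0,0,0],[0,0,0]],[[0,0,0],[0,0,0]],[[0,0,0],[0,0,0]],[[0,0,0],[0,0,0]],[[0,0,0],[0,0,0]]], "fingers": 1, "squeeze": 30}}

```text
time: 23.02
tool_pos: [625.1, 132.3, 14.3]
tcp_rot: [179.9, -0.0, 90.0]
ft_force: [-2.7, 0.1, 5.4]
finger_gap: 43.5
grip_force: 30.4
```

Call:
{"name": "send_rows", "arguments": {"steps": [[[0,0,1],[0,0,0]],[[0,0,2.5],[0,0,0]],[[0,0,4],[0,0,0]],[[-0.5,-1,5],[0,0,-0.18]],[[-1.2,-2.3,5],[0,0,-0.36]],[[-2,-3.7,5],[0,0,-0.54]],[[-2.8,-5.1,5],[0,0,-0.72]],[[-3.6,-6.5,5],[0,0,-0.9]],[[-4.4,-7.9,5],[0,0,-1.08]],[[-5.12,-9.27,5],[0,0,-1.26]]]}}

```text
time: 24.28
tool_pos: [470.0, -147.0, 163.4]
tcp_rot: [180.0, -0.0, 17.5]
ft_force: [0.5, -0.8, -0.6]
finger_gap: 43.1
grip_force: 31.1
```

Call:
{"name": "send_rows", "arguments": {"steps": [[[0,0,0],[0,0,-0.17]],[[0,0,0],[0,0,-0.311]],[[0,0,-1],[0,0,-0.311]],[[0,0,-2.5],[0,0,-0.311]],[[0,0,-3.8],[0,0,-0.311]],[[0,0,-4.6],[0,0,-0.311]],[[0,0,-4.9],[0,0,-0.311]],[[0,0,-4.98],[0,0,-0.311]],[[0,0,-4.98],[0,0,-0.311]]]}}

```text
time: 25.4
tool_pos: [471.8, -146.2, 14.9]
tcp_rot: [180.0, -0.1, -0.0]
ft_force: [0.0, 0.0, -0.2]
finger_gap: 43.6
grip_force: 31.1
```

Call:
{"name": "send_rows", "arguments": {"steps": [[[0,0,-0.03],[0,0,0]],[[0,0,-0.03],[0,0,0]]]}}

```text
time: 25.65
tool_pos: [472.1, -146.3, 14.3]
tcp_rot: [180.0, -0.1, -0.0]
ft_force: [-0.9, 0.6, 5.3]
finger_gap: 43.4
grip_force: 31.6
```

Call:
{"name": "send_rows", "arguments": {"steps": [[[0,0,0],[0,0,0]],[[0,0,0],[0,0,0]],[[0,0,0],[0,0,0]],[[0,0,0],[0,0,0]],[[0,0,1],[0,0,0]],[[0,0,3],[0,0,0]],[[0,0,5],[0,0,0]],[[-1.5,0,7],[0,0,0]],[[-2,0,8],[0,0,0]],[[-2,0,8],[0,0,0]]], "fingers": 0}}

```text
time: 26.9
tool_pos: [412.0, -146.8, 257.4]
tcp_rot: [179.8, -0.4, -0.0]
ft_force: [0.9, 0.4, -0.9]
finger_gap: 85.6
grip_force: 0.0
```

```bash
python3 look.py w7 pot_mid jar_mid case block
python3 - <<'E'
from h import *
for c in ("top","side"):
    s=snapshot(c);save(s,c+"9",(170,100,240,180),3) if c=="top" else 0
    for n,z in (("pink_cap_mid",32.5),("tweezers_mid",38.5),("pot_mid",20),("jar_mid",44),("case",0),("block",0),("vial_mid",30)):
        for r in finder.pinpoint(n,c)[:3]: print(c,n,round(r["confidence"],2),onz(s,r["at"][0]*512,r["at"][1]*384,z).round(1)[:2])
E
```

```text
[ 411.7 -146.4  255. ] [179.9  -0.2  -0. ] 26.95 cam [ 483. -146.  400.] [-26. -19. 108.   0.  91.  64.]
pot_mid 0.8 259 115 [ 466.8 -145.7]
jar_mid 0.88 251 35 [ 544.7 -137.6]
case 0.76 382 116 [ 464.4 -291.9]
block 0.96 130 109 [472.9   6.7]
top pink_cap_mid 0.55 [ 642.6 -132.1]
top tweezers_mid 0.57 [475.3 -14.4]
top pot_mid 0.89 [630.7 249.7]
top block 0.72 [477.5  10.2]
side pink_cap_mid 0.57 [650.5 -98.8]
side pink_cap_mid 0.47 [ 461.9 -296.3]
side pot_mid 0.94 [637.1 254.2]
side pot_mid 0.75 [ 584.6 -231.8]
side pot_mid 0.63 [ 469.3 -147.4]
side jar_mid 0.49 [ 549.7 -136.3]
side case 0.97 [ 466.1 -290.7]
side case 0.27 [471.8 -57.5]
side block 0.77 [471.7   8.6]
side vial_mid 0.71 [634.3  41.4]
```

View pics/w7.png

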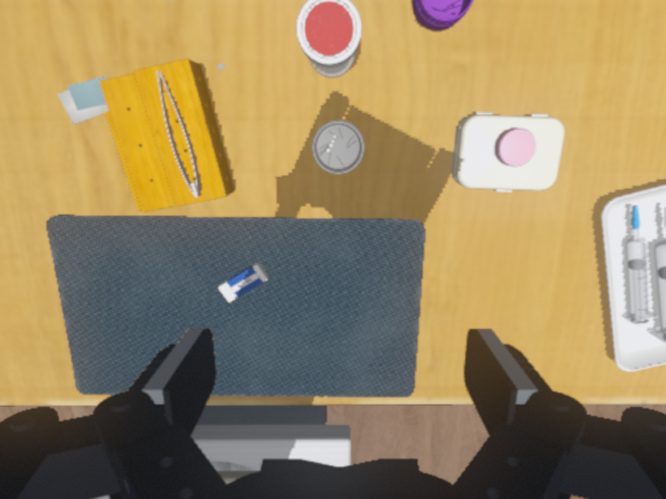

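View pics/top9.png

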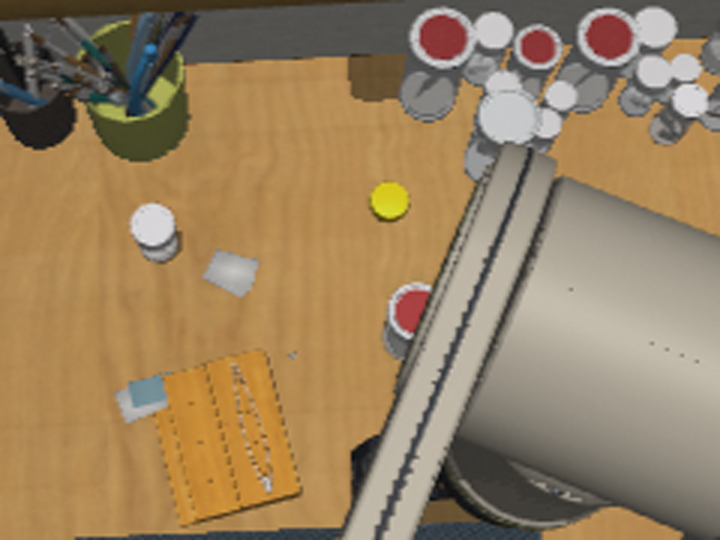

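The last two views show the cap centred on the case lid (516,147) and the tweezers along the middle of the top step (178,134). The pot is midway at (338,147), the jar stands directly behind it, and the vial is untouched. Everything is within tolerance, so I'm handing in.

```bash
python3 -c "
from bench import order;print(order.hand_in())"
```

```text
the job is handed in; nothing more can be done
None
```

I handed in the finished job at about 27 s of the 99 s: cap, tweezers, pot and jar are all placed as asked and within tolerance by my last camera views, the vial was left alone, and no verdict came back.

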